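# Open the roll-top dust cabinet and empty the charcoal pot

## Robot

A 7-joint arm with a two-finger parallel gripper is mounted at the origin on the work surface. World frame = base frame: x ahead of the robot, y to its left, z up, the work surface at z = 0. Lengths are in m, angles in rad, forces in N, time in s.
With the tool pointing down it reaches from about 0.4 to 0.85 m from the base axis. Payload 10.4 kg.
Tool frame: the origin (TCP) lies midway between the tips of the shut fingers; the grasp point (between the pads) lies 19 mm behind it; z points along the fingers, y is the line along which they close (so a half turn about z gives the same grasp; the last joint's range is limited). The gripper opens to 85 mm and grips with 20 to 120 N. Pads are 22 mm wide; open, the fingers measure 114 mm over their backs; the gripper's body (76 mm by 85 mm) begins 54 mm behind the grasp point. The pads swing forward as they close: fully open they stand 13 mm farther back than shut.
Start: joints at [1.139, 0.332, -0.065, 1.46, 0.022, 1.35, -0.088], TCP at [0.248, -0.574, 0.231] pointing down, gripper open.
Joint ranges: [-2.6, 2.6], [-0.5, 2.12], [-1.47, 1.34], [0.16, 2.42], [-1.27, 4.41], [0.06, 2.06], [-2.6, 2.6]. Speed limits (rad/s): [2.22, 2.22, 2.79, 2.79, 3.14, 3.14, 3.14].

## Interface

Orientations are given as a unit quaternion [x, y, z, w].
In Python, from workcell import get_obs, camera, camera_params, hand_in gives the robot as it stands.
- The arm moves only by the tool carry_out, never from a script. Its argument "commands" is a list that holds one entry, the list of rows, each a list of 6 numbers: the shift along the tool's x, y, z in units of 40 mm (1.0 is 40 mm), then the turn, a rotation vector about the tool's x, y, z in units of 6 degrees (1.0 is 6 degrees). In form: [[[x, y, z, ax, ay, az], ...]]. A call has 1 to 20 rows; each row shifts and turns the commanded pose from where the row before left it, along the tool's axes as they then stand; what a row does not reach is not made up. A row lasts 1/12 s, in which the tool goes at most 41.7 mm and 7.16 degrees, less where a joint would pass 70% of its speed; a pose out of reach is approached as far as the arm can. A call is refused whole if a number of a shift passes 1 or a number of a turn 1, either way. A call with a gripper value outside its range is refused whole. "hand" is the closure, from -1 (fully open) to 1 (shut), set as the call begins (left out, the last holds). The fingers move at their own pace and stop on an object; "force" is the grip in N (left out, the last holds). Time passes only in rows, so rows that do not move let the fingers close. It gives the time, the measured TCP pose, the force, the opening and the grip force at its end, in the units of the state.
- get_obs(): the state, without advancing time (a new reading comes with each control period).
- camera(name): name is "scene" or "top" or "wrist"; returns the picture (384x512x3 uint8, red, green, blue); there is no depth.
- camera_params(name): a dict with "mtx" (3x3 intrinsics, pixels), "R" (3x3) and "t" (3): a world point X has camera coordinates R X + t. Camera axes: x right, y down, z forward; pixel columns grow to the right and rows downward; lengths in m; the calibration is good to about 2 mm. A picture is of the moment at which its call begins: read the wrist's pose just before it. camera_params takes no time and is no camera call; for the wrist camera it gives the pose at the moment of the call.
- hand_in(): hands the job in; it is judged then, once.
The state is a dict: "clock": time; "joint_pos": joint angles; "joint_velocities": joint speeds; "tau": joint torques, N m; "position": TCP position; "ee_rot": TCP orientation; "ft_force": force on the tool from outside, world axes, zero at the start; "torque": the same for the moment, N m; "grip_width": opening from 0.0 (shut) to 1.0 (fully open); "grasp_force": force on a finger pad.
Only numpy, scipy, OpenCV 4.12 (cv2) and the standard library are available. Lean on these libraries where they do the work, as an engineer would, in place of code of your own. Each camera call takes 0.05 s, during which the arm holds its last target. There are 200 camera calls.

## Task

Roll the slatted shutter of the dust cabinet all the way up and back until it stays open by itself. Then tip the pot inside right over so that all five charcoal lumps land in the tray beside it, and stand the pot fully upright again. Leave the shutter open and do not shift the can, the jar or the tin.

Things in the scene. Friction and masses are not known exactly. Their poses are not given: they have to be found in the camera images.
- hood: Fixed grey roll-top dust cabinet, 380 x 384 mm. Origin: centre of its underside; -x points out of its front, y along the shutter, z up. Side walls: half-discs, 190 mm radius about track_axis, inner faces at y = +-180 mm. Rear roof (x > 0) is fixed, the shutter covers x = -180 mm to 0. Front wall 58 mm high at x = -182 mm. Inside the front half: tipping pot towards +y, open tray towards -y.
- track_axis (a point): Point on the axis of the curved side tracks, middle of the width, 70 mm above the table. The axis runs along the cabinet's y. The shutter runs on a circle of 180 mm radius round it.
- shutter (a joint): Slatted roller shutter, about 0.6 kg (varies): travel in rad, 0 shut, 1.65 at the rear stop. Opening turns it about the cabinet's +y axis, carrying the ledge from the front up over the top. Its weight pulls it shut until roughly 1.0 rad (let go before, it drops shut); beyond, it rolls on and rests open at the stop by itself. Lifting needs 3 to 8 N at the ledge.
- ledge_edge (a point): Middle of the outer edge (mid-thickness) of the shutter's black finger ledge: a strip 160 mm wide (along y), 8 mm thick, sticking 40 mm out of the slats along the radius; this point is 224 mm from the track axis. Shut: 101 mm above the table, pointing out of the front 8 degrees above level, free space beneath: shut fingertips leaning about 45 degrees fit under it and push it up.
- pot (a joint): Aluminium tipping pot, rim 84 mm across, base 66 mm, 70 mm tall, wall 3 mm: tipping angle in rad, 0 upright on its block, 2.3 fully tipped (stop). Stiff hinge (about 0.2 N m): stays where it is left. About 3 N at the knob tips it. It turns about the cabinet's +x axis through pot_pivot: the knob goes from the +y side up over the pivot to the -y side, and the mouth empties towards -y into the tray.
- pot_pivot (a point): Point on the pot's hinge axis (parallel to the cabinet's x axis), beside the pouring lip of the pot, 105 mm above the table.
- pot_knob (a point): Centre of the red ball knob, 22 mm across, on the pot's 8 mm rod handle, 130 mm from the hinge axis. Upright it is 140 mm above the table, 70 mm from the cabinet's +y inner wall and 33 mm outside the pot's rim. It can be pinched from above in any yaw; it revolves freely on the rod about the cabinet's x, so a gripper that keeps its orientation can carry it round the hinge.
- tray_floor (a point): Centre of the steel catch tray's inner floor, 12 mm above the table; axes as the cabinet's. Inside 152 mm (x) by 162 mm (y), walls reaching 33 mm above this floor.
- lump0: Black charcoal lump, about 18 mm, 12 g; lies in the pot at the start. Origin near the middle of its underside at the start.
- lump1: Black charcoal lump, about 18 mm, 12 g; lies in the pot at the start. Origin near the middle of its underside at the start.
- lump2: Black charcoal lump, about 18 mm, 12 g; lies in the pot at the start. Origin near the middle of its underside at the start.
- lump3: Black charcoal lump, about 18 mm, 12 g; lies in the pot at the start. Origin near the middle of its underside at the start.
- lump4: Black charcoal lump, about 18 mm, 12 g; lies in the pot at the start. Origin near the middle of its underside at the start.
- can: Bystander: black spray can, 52 mm across, 150 mm tall, standing in front of the cabinet to one side. Origin: centre of its underside.
- jar: Bystander: white jar, 72 mm across, 110 mm tall, standing in front of the cabinet to the other side. Origin: centre of its underside.
- tin: Bystander: empty red tin cup, 70 mm across, 70 mm tall, standing on the table beyond the front of the cabinet. Origin: centre of its underside.

How it is judged:
On the way, in this order (a step that is already met when the one before it is completed fails the run):
1. the shutter stays open by itself, not touched by the robot (value of joint shutter above 1.5 rad and contact force between each of the arm, the fingers and hood below 0.2 N), for 0.3 s.
2. the pot is tipped well over, past level, with the shutter open (value of joint pot above 1.75 rad and value of joint shutter above 1.5 rad), for 0.2 s.
At the end, for the whole second after the job is handed in: Shutter open beyond 1.5 rad and staying there; all five lumps lying at rest in the catch tray (within its walls, less than 40 mm above its floor); pot upright again within 0.12 rad, at rest (value of joint shutter above 1.5 rad and value of joint pot below 0.12 rad and velocity of joint pot below 0.1 rad/s and x of lump0 in the frame of tray_floor between -0.08 and 0.08 m and y of lump0 in the frame of tray_floor between -0.085 and 0.085 m and z of each of lump0, lump1, lump2, lump3, lump4 in the frame of tray_floor below 0.04 m and linear speed of each of lump0, lump1, lump2, lump3, lump4 below 0.03 m/s and x of lump1 in the frame of tray_floor between -0.08 and 0.08 m and y of lump1 in the frame of tray_floor between -0.085 and 0.085 m and x of lump2 in the frame of tray_floor between -0.08 and 0.08 m and y of lump2 in the frame of tray_floor between -0.085 and 0.085 m and x of lump3 in the frame of tray_floor between -0.08 and 0.08 m and y of lump3 in the frame of tray_floor between -0.085 and 0.085 m and x of lump4 in the frame of tray_floor between -0.08 and 0.08 m and y of lump4 in the frame of tray_floor between -0.085 and 0.085 m); the robot touches nothing.
It fails at once if the can is knocked over or shifted more than 25 mm (distance of can from where it was at the start of the episode above 0.025 m or angle between can's own z axis and vertical above 0.35 rad).
It fails at once if the jar is knocked over or shifted more than 25 mm (distance of jar from where it was at the start of the episode above 0.025 m or angle between jar's own z axis and vertical above 0.35 rad).
It fails at once if the tin is knocked over or shifted more than 25 mm (distance of tin from where it was at the start of the episode above 0.025 m or angle between tin's own z axis and vertical above 0.35 rad).
It also fails if it takes over 64 s, if anything falls off the work surface, if the arm or the gripper's body presses on something with over 40 N, if the wrist force passes 120 N, or if a joint passes its speed limit or range.

## Working session

There is one attempt and no reset: what is moved stays moved. The work goes in short steps, Python scripts to look and compute and a tool call to move; the robot and the scene stay as the last step left them, time stands still between calls to the robot, and variables do not carry over. Pictures are saved under pics/ and viewed, at most 10 in all, crops included, and the job is handed in when it is done.

Besides the shell and the picture viewer there is one more tool, called by a JSON object that holds its "method" and its "body", one argument or row to a line. carry_out: Moves the arm, as the interface text tells. Its arguments: {"type":"object","properties":{"commands":{"type":"array"},"hand":{"type":"number"},"force":{"type":"number"}},"required":["commands"]}

```bash
mkdir -p pics; ls; python3 - <<'E'
from workcell import *
import cv2, numpy as np
o=get_obs(); print({k:np.round(v,3).tolist() for k,v in o.items()})
a=camera("scene");b=camera("top")
cv2.imwrite("pics/s0.png",a[...,::-1]);cv2.imwrite("pics/t0.png",b[...,::-1])
for n in("scene","top"):
    p=camera_params(n);print(n,np.round(p["mtx"],1).tolist(),np.round(p["R"],3).tolist(),np.round(p["t"],3).tolist())
E
```

```text
pics
{'clock': 0.0, 'joint_pos': [1.139, 0.333, -0.065, 1.461, 0.022, 1.35, -0.088], 'joint_velocities': [-0.0, -0.002, 0.001, -0.001, 0.002, -0.0, 0.0], 'tau': [-0.001, -62.545, 0.049, -39.161, 0.016, 0.01, 0.0], 'position': [0.248, -0.573, 0.231], 'ee_rot': [0.979, 0.203, -0.0, -0.001], 'ft_force': [0.535, 0.972, -0.326], 'torque': [0.015, 0.014, -0.002], 'grasp_force': 0.0, 'grip_width': 1.002}
scene [[400.3, 0.0, 260.5], [0.0, 400.3, 195.1], [0.0, 0.0, 1.0]] [[0.997, -0.081, 0.008], [-0.075, -0.948, -0.309], [0.033, 0.307, -0.951]] [-0.569, -0.044, 1.039]
top [[404.7, 0.0, 253.1], [0.0, 404.7, 181.8], [0.0, 0.0, 1.0]] [[-0.023, -0.999, -0.035], [-0.997, 0.025, -0.072], [0.073, 0.034, -0.997]] [-0.099, 0.536, 0.902]
```

View pics/s0.png

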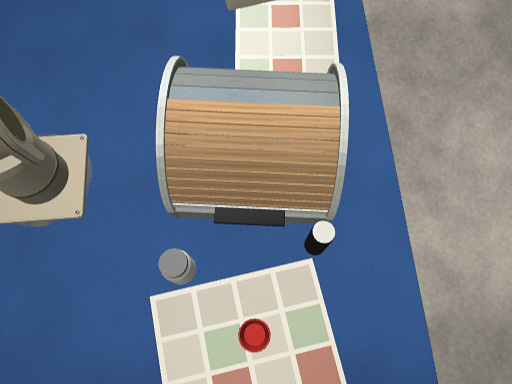

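View pics/t0.png

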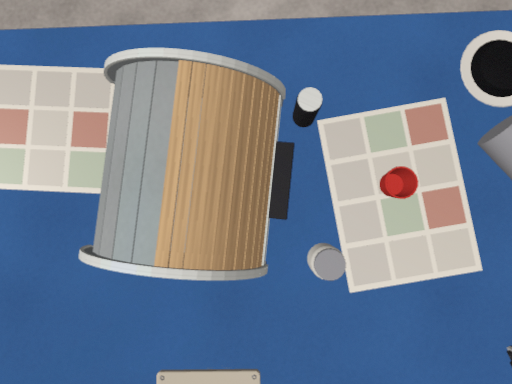

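The ledge shows at about (214–285, 208–226) in scene and (270–294, 142–218) in top. The cabinet front faces world −y, with the can at top (307,105), the jar at (327,262) and the tin at (400,183).

```bash
cat > h.py <<'E'
import numpy as np, cv2
from workcell import *
from scipy.spatial.transform import Rotation as Ro
def cast(n,uv,z,p=None):
    p=p or camera_params(n)
    R=np.array(p["R"]);t=np.array(p["t"]);c=-R.T@t
    uv=np.atleast_2d(uv).astype(float)
    d=np.c_[uv,np.ones(len(uv))]@np.linalg.inv(p["mtx"]).T@R
    return c+d*((z-c[2])/d[:,2])[:,None]
def proj(n,X):
    p=camera_params(n);x=(np.atleast_2d(X)@np.array(p["R"]).T+p["t"])@np.array(p["mtx"]).T
    return x[:,:2]/x[:,2:]
E
python3 - <<'E'
from h import *
for n,(x0,y0,x1,y1) in {"scene":(200,200,300,232),"top":(262,130,298,226)}.items():
    im=cv2.imread(f"pics/{n[0]}0.png");m=(im.max(2)<40).astype(np.uint8)
    k=np.zeros_like(m);k[y0:y1,x0:x1]=m[y0:y1,x0:x1]
    c=max(cv2.findContours(k,0,1)[0],key=cv2.contourArea)
    q=cv2.boxPoints(cv2.minAreaRect(c)); print(n,cv2.contourArea(c),q.round(1).tolist())
    w=cast(n,q,.103);print(np.round(w,3).tolist())
# side-walls' arcs in top: extremes; can/jar/tin tops
print("can",cast("top",[310,99],.15),"jar",cast("top",[329,264],.11),"tin",cast("top",[403,183],.07))
print("can",cast("scene",[323,231],.15),"jar",cast("scene",[176,264],.11),"tin",cast("scene",[254,335],.07))
E
```

```text
scene 1.0 [[272.0, 225.0], [272.0, 224.0], [283.0, 224.0], [283.0, 225.0]]
[[0.58, -0.197, 0.103], [0.58, -0.194, 0.103], [0.605, -0.196, 0.103], [0.604, -0.199, 0.103]]
top 0.0 [[288.0, 194.0], [288.0, 194.0], [288.0, 194.0], [288.0, 194.0]]
[[0.5, -0.185, 0.103], [0.5, -0.185, 0.103], [0.5, -0.185, 0.103], [0.5, -0.185, 0.103]]
can [[ 0.68383075 -0.23130441  0.15      ]] jar [[ 0.35803058 -0.26268311  0.11      ]] tin [[ 0.51905105 -0.43010426  0.07      ]]
can [[ 0.68358962 -0.22961142  0.15      ]] jar [[ 0.3648865  -0.26802831  0.11      ]] tin [[ 0.52125828 -0.42692022  0.07      ]]
```

```bash
python3 - <<'E'
from h import *
for n,(x0,y0,x1,y1) in {"scene":(200,200,300,232),"top":(262,130,302,226)}.items():
    im=cv2.imread(f"pics/{n[0]}0.png").astype(int);m=((im.max(2)<75)&(im.max(2)-im.min(2)<25)).astype(np.uint8)
    k=np.zeros_like(m);k[y0:y1,x0:x1]=m[y0:y1,x0:x1]
    k=cv2.morphologyEx(k,cv2.MORPH_OPEN,np.ones((5,5)))
    c=max(cv2.findContours(k,0,1)[0],key=cv2.contourArea)
    q=cv2.boxPoints(cv2.minAreaRect(c)); print(n,cv2.contourArea(c),q.round(1).tolist())
    w=cast(n,q,.105);print(np.round(w,3).tolist())
E
```

```text
scene 1002.5 [[213.60000610351562, 222.3000030517578], [214.3000030517578, 206.89999389648438], [284.70001220703125, 210.10000610351562], [284.0, 225.5]]
[[0.449, -0.181, 0.105], [0.453, -0.145, 0.105], [0.611, -0.165, 0.105], [0.606, -0.201, 0.105]]
top 1247.5 [[268.5, 217.10000610351562], [276.1000061035156, 141.3000030517578], [293.5, 143.0], [285.8999938964844, 218.89999389648438]]
[[0.454, -0.144, 0.105], [0.61, -0.164, 0.105], [0.605, -0.2, 0.105], [0.45, -0.179, 0.105]]
```

```bash
cat >> h.py <<'E'
CX=np.array([.127,.992,0]);CX/=np.linalg.norm(CX);CY=np.array([-CX[1],CX[0],0]);CZ=np.array([0,0,1.])
AX=np.array([.556,.030,.07])
def cab(x,y,z): return np.array([AX[0],AX[1],0])+CX*x+CY*y+CZ*z
def ori(lean,sy=-1):      # tool pointing +cab x, lean deg below level, tool y = sy*cab y
    l=np.radians(lean);d=CX*np.cos(l)-CZ*np.sin(l);y=sy*CY
    return Ro.from_matrix(np.c_[np.cross(y,d),y,d])
def contact(phi,lean,s=.025,gap=0):   # cab x,z of TCP
    f=np.radians(phi);l=np.radians(lean)
    P=np.array([-np.cos(f),np.sin(f)])*.224-np.array([np.sin(f),np.cos(f)])*.004+[0,.07]
    p=P+s*np.array([np.cos(l),-np.sin(l)])-(.011+gap)*np.array([np.sin(l),np.cos(l)])
    return cab(p[0],0,p[1])
def rows(wps,start=None,dec=2):   # wps: (pos,Rot,n); prints rows, tracking rounding
    o=get_obs();p,R=start or (np.array(o["position"]),Ro.from_quat(o["ee_rot"]))
    for tp,tR,n in wps:
        out=[]
        for i in range(n):
            k=n-i
            dr=(R.inv()*tR).as_rotvec()/k
            tgt=p+(tp-p)/k
            r=np.r_[R.inv().apply(tgt-p)/.04,np.degrees(dr)/6].round(dec)
            out.append((r+0.).tolist()); p=p+R.apply(r[:3]*.04);R=R*Ro.from_rotvec(np.radians(r[3:]*6))
        print(out, "end err mm",np.round((p-tp)*1e3,1))
    return p,R
E
python3 - <<'E'
from h import *
print(ori(45).as_quat().round(3), contact(8,45), contact(8,45,-.1,.012))
s=contact(8,45,-.1,.012)
rows([(s-CX*.10+CZ*.1,ori(45),20),(s,ori(45),8)])
E
```

```text
[ 0.694  0.61   0.287 -0.253] [ 0.52901799 -0.18075709  0.07175786] [ 0.51671623 -0.27684646  0.15166092]
[[0.39, -0.1, -0.03, 0.19, 0.34, -0.47], [0.4, -0.08, -0.01, 0.19, 0.34, -0.47], [0.4, -0.06, 0.01, 0.19, 0.34, -0.47], [0.4, -0.04, 0.02, 0.19, 0.34, -0.47], [0.4, -0.02, 0.04, 0.19, 0.34, -0.47], [0.4, 0.0, 0.05, 0.19, 0.34, -0.47], [0.4, 0.02, 0.06, 0.19, 0.34, -0.47], [0.39, 0.04, 0.08, 0.19, 0.34, -0.47], [0.39, 0.06, 0.09, 0.19, 0.34, -0.47], [0.38, 0.08, 0.1, 0.19, 0.34, -0.47], [0.37, 0.11, 0.11, 0.19, 0.34, -0.46], [0.37, 0.13, 0.13, 0.2, 0.34, -0.47], [0.35, 0.15, 0.13, 0.19, 0.34, -0.46], [0.34, 0.16, 0.14, 0.2, 0.34, -0.47], [0.33, 0.18, 0.15, 0.19, 0.34, -0.46], [0.31, 0.2, 0.16, 0.2, 0.34, -0.47], [0.3, 0.22, 0.17, 0.19, 0.34, -0.46], [0.28, 0.24, 0.17, 0.19, 0.35, -0.47], [0.26, 0.26, 0.18, 0.2, 0.34, -0.46], [0.23, 0.28, 0.18, 0.19, 0.35, -0.47]] end err mm [ 0.1 -0.3  0. ]
[[0.0, 0.0, 0.44, 0.0, 0.0, 0.0], [0.0, 0.0, 0.44, 0.0, 0.0, 0.0], [0.0, 0.0, 0.44, 0.0, 0.0, 0.0], [0.0, 0.0, 0.44, 0.0, 0.0, 0.0], [0.0, 0.0, 0.45, 0.0, 0.0, 0.0], [0.0, 0.0, 0.44, 0.0, 0.0, 0.0], [0.0, 0.0, 0.45, 0.0, 0.0, 0.0], [0.0, -0.01, 0.44, 0.0, 0.0, 0.0]] end err mm [-0.2 -0.1 -0.1]
```

{"method": "carry_out", "body": {
  "commands": [
    [[0.39,-0.1,-0.03,0.19,0.34,-0.47],[0.4,-0.08,-0.01,0.19,0.34,-0.47],[0.4,-0.06,0.01,0.19,0.34,-0.47],[0.4,-0.04,0.02,0.19,0.34,-0.47],[0.4,-0.02,0.04,0.19,0.34,-0.47],[0.4,0,0.05,0.19,0.34,-0.47],[0.4,0.02,0.06,0.19,0.34,-0.47],[0.39,0.04,0.08,0.19,0.34,-0.47],[0.39,0.06,0.09,0.19,0.34,-0.47],[0.38,0.08,0.1,0.19,0.34,-0.47],[0.37,0.11,0.11,0.19,0.34,-0.46],[0.37,0.13,0.13,0.2,0.34,-0.47],[0.35,0.15,0.13,0.19,0.34,-0.46],[0.34,0.16,0.14,0.2,0.34,-0.47],[0.33,0.18,0.15,0.19,0.34,-0.46],[0.31,0.2,0.16,0.2,0.34,-0.47],[0.3,0.22,0.17,0.19,0.34,-0.46],[0.28,0.24,0.17,0.19,0.35,-0.47],[0.26,0.26,0.18,0.2,0.34,-0.46],[0.23,0.28,0.18,0.19,0.35,-0.47]]
  ],
  "hand": 1,
  "force": 60
}}

```text
clock: 1.77
position: [0.5046, -0.3762, 0.252]
ee_rot: [0.693, 0.611, 0.288, -0.253]
ft_force: [0.7, -0.7, -0.3]
grip_width: 0.001
grasp_force: 0.0
```

```bash
python3 - <<'E'
from h import *
o=get_obs();print(np.round(o["joint_pos"],2),o["position"],(Ro.from_quat(o["ee_rot"]).inv()*ori(45)).as_rotvec(degrees=True).round(1))
s=contact(8,45,-.1,.012)
rows([(s,ori(45),6),(contact(8,45,.025,.012),ori(45),10)])
E
```

```text
[ 1.07  0.76 -0.4   1.03 -0.38  1.85  0.56] [ 0.50460458 -0.37624524  0.25201824] [-0.  -0.1  0.1]
[[0.0, 0.0, 0.59, 0.0, 0.0, 0.0], [0.0, 0.0, 0.59, 0.0, 0.0, 0.0], [0.0, 0.0, 0.59, 0.0, 0.0, 0.01], [0.0, 0.0, 0.59, 0.0, 0.0, 0.0], [0.0, -0.01, 0.59, 0.0, -0.01, 0.01], [-0.01, 0.0, 0.59, 0.0, 0.0, 0.0]] end err mm [ 0.2 -0.2  0. ]
[[0.0, 0.0, 0.31, 0.0, 0.0, 0.0], [0.0, 0.0, 0.31, 0.0, 0.0, 0.0], [0.0, 0.0, 0.31, 0.0, 0.0, 0.0], [0.0, 0.0, 0.31, 0.0, 0.0, 0.0], [0.0, 0.0, 0.31, 0.0, 0.0, 0.0], [0.0, 0.0, 0.32, 0.0, 0.0, 0.0], [0.0, 0.0, 0.31, 0.0, 0.0, 0.0], [0.0, 0.0, 0.32, 0.0, 0.0, 0.0], [0.0, 0.0, 0.31, 0.0, 0.0, 0.0], [0.0, 0.0, 0.32, 0.0, 0.0, 0.0]] end err mm [ 0.2 -0.1 -0.1]
```

{"method": "carry_out", "body": {
  "commands": [
    [[0,0,0.59,0,0,0],[0,0,0.59,0,0,0],[0,0,0.59,0,0,0],[0,0,0.59,0,0,0],[0,0,0.59,0,0,0],[0,0,0.59,0,0,0],[0,0,0,0,0,0]]
  ]
}}

```text
clock: 2.35
position: [0.5164, -0.2729, 0.1491]
ee_rot: [0.692, 0.611, 0.287, -0.255]
ft_force: [0.5, 1.6, -0.9]
grip_width: -0.001
grasp_force: 0.0
```

{"method": "carry_out", "body": {
  "commands": [
    [[0,0,0.31,0,0,0],[0,0,0.31,0,0,0],[0,0,0.31,0,0,0],[0,0,0.31,0,0,0],[0,0,0.31,0,0,0],[0,0,0.31,0,0,0],[0,0,0.31,0,0,0],[0,0,0.31,0,0,0],[0,0,0.32,0,0,0],[0,0,0.32,0,0,0],[0,0,0,0,0,0]]
  ]
}}

```text
clock: 3.27
position: [0.5279, -0.1869, 0.0621]
ee_rot: [0.693, 0.611, 0.287, -0.254]
ft_force: [-0.1, 0.4, 0.1]
grip_width: 0.006
grasp_force: 0.0
```

```bash
python3 - <<'E'
from h import *
o=get_obs();print(np.round(o["joint_pos"],2),o["position"],o["ft_force"],contact(8,45,.025,.012))
cv2.imwrite("pics/s1.png",cv2.resize(camera("scene")[60:300,130:390,::-1],None,fx=2,fy=2))
w=[(contact(8,45),ori(45),3)]
for f in range(12,48,4): w.append((contact(f,45),ori(45),1))
import io,contextlib
for f in range(48,85,4): w.append((contact(f,f),ori(f),1))
rows(w)
E
```

```text
[ 0.98  0.71 -0.47  1.57 -0.41  1.31  0.63] [ 0.52788874 -0.18692654  0.06212971] [-0.14775734  0.37132788  0.05857982] [ 0.52794047 -0.18917368  0.06327258]
[[0.1, 0.0, -0.01, 0.0, 0.0, 0.0], [0.09, 0.0, 0.0, -0.01, 0.0, 0.0], [0.1, 0.0, -0.01, 0.0, 0.0, 0.01]] end err mm [ 0.  -0.   0.1]
[[0.32, 0.0, -0.23, 0.0, 0.0, 0.0]] end err mm [0.  0.1 0.2]
[[0.33, 0.0, -0.21, 0.0, 0.0, 0.0]] end err mm [ 0.  -0.1  0.2]
[[0.34, 0.0, -0.18, 0.0, 0.0, 0.0]] end err mm [ 0.  -0.1 -0. ]
[[0.36, 0.0, -0.16, 0.0, 0.0, 0.0]] end err mm [ 0.  -0.1  0.1]
[[0.37, 0.0, -0.13, 0.0, 0.0, 0.0]] end err mm [0.1 0.1 0. ]
[[0.37, 0.0, -0.11, 0.0, 0.0, 0.0]] end err mm [ 0.  -0.1 -0.1]
[[0.39, 0.0, -0.08, 0.0, 0.0, 0.0]] end err mm [0.1 0.1 0.1]
[[0.38, 0.0, -0.05, 0.0, 0.0, 0.0]] end err mm [ 0.1  0.1 -0.2]
[[0.39, 0.0, -0.03, 0.0, 0.0, 0.0]] end err mm [ 0.  -0.  -0.1]
[[0.36, 0.0, -0.02, 0.0, -0.5, 0.0]] end err mm [ 0.  -0.1  0. ]
[[0.35, 0.0, -0.01, 0.0, -0.67, 0.0]] end err mm [ 0.1  0.  -0. ]
[[0.35, 0.0, -0.02, 0.0, -0.67, 0.0]] end err mm [ 0.  -0.   0.2]
[[0.35, 0.0, -0.01, 0.0, -0.66, 0.0]] end err mm [0.1 0.1 0.1]
[[0.34, 0.0, -0.01, 0.0, -0.67, 0.0]] end err mm [ 0.  -0.1 -0.2]
[[0.35, 0.0, -0.02, 0.0, -0.67, 0.0]] end err mm [ 0.  -0.1  0.1]
[[0.35, 0.0, -0.01, 0.0, -0.66, 0.0]] end err mm [ 0.  0. -0.]
[[0.35, 0.0, -0.01, 0.0, -0.67, 0.0]] end err mm [ 0.1  0.2 -0.1]
[[0.34, 0.0, -0.02, 0.0, -0.67, 0.0]] end err mm [ 0.  -0.2  0. ]
[[0.35, 0.0, -0.01, 0.0, -0.66, 0.0]] end err mm [ 0.  -0.1 -0.1]
```

View pics/s1.png

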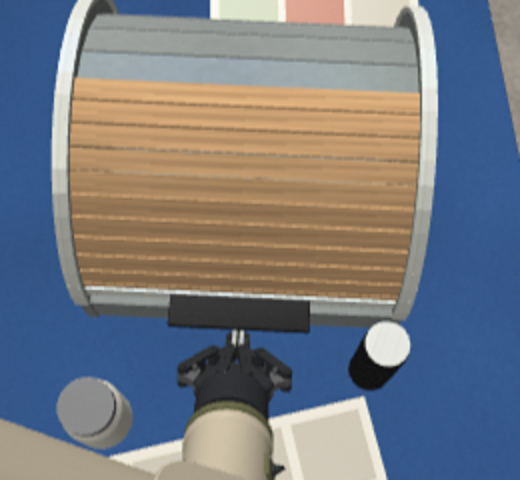

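The fingertips are centred under the ledge, just below (240,325) in the crop, with the jar and can clear. Lifting.

{"method": "carry_out", "body": {
  "commands": [
    [[0.1,0,0,0,0,0],[0.1,0,0,0,0,0],[0.1,0,-0.02,0,0,0],[0.16,0,-0.12,0,0,0],[0.16,0,-0.11,0,0,0],[0.16,0,-0.11,0,0,0],[0.17,0,-0.1,0,0,0],[0.17,0,-0.09,0,0,0],[0.17,0,-0.09,0,0,0],[0.36,0,-0.16,0,0,0],[0.37,0,-0.13,0,0,0],[0.37,0,-0.11,0,0,0],[0.39,0,-0.08,0,0,0]]
  ]
}}

```text
clock: 4.4
position: [0.5343, -0.1431, 0.1755]
ee_rot: [0.694, 0.611, 0.287, -0.252]
ft_force: [0.4, -6.2, -1.2]
grip_width: -0.003
grasp_force: 2.4
```

```bash
python3 - <<'E'
from h import *
o=get_obs();print(np.round(o["joint_pos"],2),o["position"],o["ft_force"],contact(36,45),contact(40,45))
E
```

```text
[ 0.97  0.53 -0.52  1.59 -0.48  1.41  0.51] [ 0.53429821 -0.14314826  0.17549033] [ 0.42365392 -6.19796094 -1.21111364] [ 0.53394585 -0.14226546  0.17297198] [ 0.53514028 -0.13293576  0.1854644 ]
```

{"method": "carry_out", "body": {
  "commands": [
    [[0.38,0,-0.05,0,0,0],[0.39,0,-0.03,0,0,0],[0.36,0,-0.02,0,-0.5,0],[0.35,0,-0.01,0,-0.67,0],[0.35,0,-0.02,0,-0.67,0],[0.35,0,-0.01,0,-0.66,0],[0.35,0,-0.01,0,-0.67,0],[0.35,0,-0.02,0,-0.67,0],[0.35,0,-0.01,0,-0.66,0],[0.35,0,-0.01,0,-0.67,0],[0.34,0,-0.02,0,-0.67,0],[0.35,0,-0.01,0,-0.66,0],[0,0,0,0,0,0],[0,0,0,0,0,0]]
  ]
}}

```text
clock: 5.57
position: [0.5511, -0.0023, 0.2683]
ee_rot: [0.748, 0.662, 0.04, -0.034]
ft_force: [0.4, -0.7, 1.1]
grip_width: -0.0
grasp_force: 0.0
```

```bash
python3 - <<'E'
from h import *
o=get_obs();print(np.round(o["joint_pos"],2),o["position"],o["ft_force"],contact(84,84))
cv2.imwrite("pics/t1.png",camera("top")[...,::-1]);
cv2.imwrite("pics/s2.png",camera("scene")[...,::-1]);
E
```

```text
[ 0.53  0.2  -0.62  1.59  0.01  1.37 -0.2 ] [ 0.5511474  -0.00232975  0.26825084] [ 0.36111379 -0.6540075   1.07842497] [ 0.55146413 -0.00542982  0.26634193]
```

View pics/s2.png

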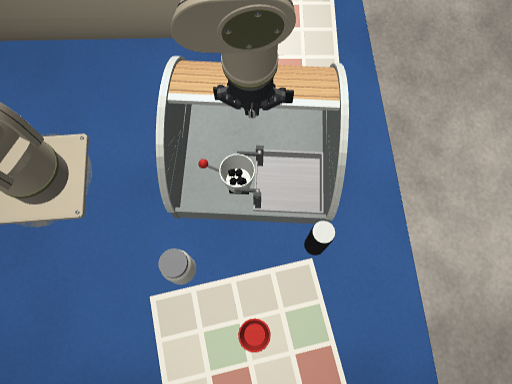

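Shutter is open. Five lumps are in the pot at (238,178), the red knob is at (203,163) and the tray is around (290,182).

```bash
python3 - <<'E'
from h import *
for f,n in(("s2","scene"),("t1","top")):
    im=cv2.imread(f"pics/{f}.png").astype(int);m=((im[...,2]>110)&(im[...,1]<60)&(im[...,0]<60)).astype(np.uint8)
    N,_,st,c=cv2.connectedComponentsWithStats(m)
    for i in range(1,N):
        if st[i,4]>8: 
            X=cast(n,c[i],.14)[0];d=X-[*AX[:2],0];print(n,c[i].round(1),st[i],X.round(4),"cab",(d@CX).round(4),(d@CY).round(4))
E
```

```text
scene [202.5 163.4] [199 160   9   8  49] [ 0.4339 -0.0508  0.14  ] cab -0.0957 0.1109
scene [254.5 336.2] [239 319  31  33 664] [ 0.5227 -0.4276  0.14  ] cab -0.4581 -0.0251
top [398.8 182.7] [380 167  37  31 863] [ 0.5156 -0.3987  0.14  ] cab -0.4304 -0.0144
top [221.2 228.4] [217 224  10  10  77] [ 0.4346 -0.0511  0.14  ] cab -0.0959 0.1102
```

```bash
cat >> h.py <<'E'
def down(s=1):
    y=s*CX;d=-CZ;return Ro.from_matrix(np.c_[np.cross(y,d),y,d])
PX=-.0958;PY=-.0150  # pot plane x, pivot y (cab)
def knob(th,dz=-.020): # tcp
    a=np.arctan2(.035,.1252)+th
    return cab(PX,PY+.13*np.cos(a),.105+.13*np.sin(a)+dz)
E
python3 - <<'E'
from h import *
o=get_obs();p=np.array(o["position"]);R=Ro.from_quat(o["ee_rot"])
for s in(1,-1): print((R.inv()*down(s)).as_rotvec(degrees=True).round(1))
k=knob(0);print(k)
a=p+[-.02,-.03,.08]
rows([(a,R,5),(k+[0,0,.12],down(1),18),(k+[0,0,.0],down(1),10)])
E
```

```text
[  4.7  -4.7 -89.9]
[-4.7 -4.7 89.9]
[ 0.43452687 -0.0510304   0.11999996]
[[-0.12, -0.08, -0.41, 0.0, 0.0, 0.0], [-0.12, -0.08, -0.42, 0.0, 0.0, 0.0], [-0.12, -0.08, -0.41, 0.0, 0.0, 0.0], [-0.12, -0.08, -0.42, 0.0, 0.0, 0.0], [-0.11, -0.08, -0.41, 0.0, 0.0, 0.0]] end err mm [ 0.   0.2 -0.1]
[[-0.05, -0.13, 0.14, 0.04, -0.04, -0.83], [-0.04, -0.13, 0.14, 0.04, -0.04, -0.83], [-0.03, -0.14, 0.15, 0.04, -0.04, -0.83], [-0.02, -0.14, 0.15, 0.04, -0.04, -0.83], [0.0, -0.14, 0.15, 0.05, -0.04, -0.83], [0.01, -0.14, 0.15, 0.05, -0.04, -0.83], [0.02, -0.13, 0.15, 0.05, -0.04, -0.83], [0.03, -0.13, 0.15, 0.04, -0.04, -0.83], [0.05, -0.13, 0.15, 0.05, -0.05, -0.83], [0.06, -0.12, 0.15, 0.04, -0.04, -0.83], [0.07, -0.12, 0.15, 0.05, -0.05, -0.84], [0.08, -0.11, 0.15, 0.04, -0.04, -0.83], [0.09, -0.1, 0.15, 0.05, -0.05, -0.84], [0.1, -0.09, 0.15, 0.04, -0.04, -0.83], [0.1, -0.08, 0.15, 0.05, -0.05, -0.84], [0.11, -0.08, 0.15, 0.04, -0.04, -0.83], [0.12, -0.06, 0.14, 0.05, -0.05, -0.84], [0.13, -0.05, 0.15, 0.04, -0.04, -0.83]] end err mm [-0.1  0.1 -0.1]
[[0.0, 0.0, 0.3, 0.0, 0.0, 0.0], [0.0, 0.0, 0.3, 0.0, 0.0, 0.0], [0.0, 0.0, 0.3, 0.0, 0.0, 0.0], [0.0, 0.0, 0.3, 0.0, 0.0, 0.0], [0.0, 0.0, 0.3, 0.0, 0.0, 0.0], [0.0, 0.0, 0.3, 0.0, 0.0, 0.0], [0.0, 0.0, 0.3, 0.0, 0.0, 0.0], [0.0, 0.0, 0.3, 0.0, 0.0, 0.0], [0.0, 0.0, 0.3, 0.0, 0.0, 0.0], [0.0, 0.0, 0.3, 0.0, 0.0, 0.0]] end err mm [-0.1  0.2 -0.1]
```

{"method": "carry_out", "body": {
  "commands": [
    [[-0.12,-0.08,-0.41,0,0,0],[-0.12,-0.08,-0.42,0,0,0],[-0.12,-0.08,-0.41,0,0,0],[-0.12,-0.08,-0.42,0,0,0],[-0.11,-0.08,-0.41,0,0,0],[0,0,0,0,0,0]]
  ]
}}

```text
clock: 6.17
position: [0.5318, -0.0385, 0.3499]
ee_rot: [0.751, 0.658, 0.041, -0.033]
ft_force: [0.6, 0.5, 0.1]
grip_width: -0.001
grasp_force: 0.0
```

{"method": "carry_out", "body": {
  "commands": [
    [[-0.05,-0.13,0.14,0.04,-0.04,-0.83],[-0.04,-0.13,0.14,0.04,-0.04,-0.83],[-0.03,-0.14,0.15,0.04,-0.04,-0.83],[-0.02,-0.14,0.15,0.04,-0.04,-0.83],[0,-0.14,0.15,0.05,-0.04,-0.83],[0.01,-0.14,0.15,0.05,-0.04,-0.83],[0.02,-0.13,0.15,0.05,-0.04,-0.83],[0.03,-0.13,0.15,0.04,-0.04,-0.83],[0.05,-0.13,0.15,0.05,-0.05,-0.83],[0.06,-0.12,0.15,0.04,-0.04,-0.83],[0.07,-0.12,0.15,0.05,-0.05,-0.84],[0.08,-0.11,0.15,0.04,-0.04,-0.83],[0.09,-0.1,0.15,0.05,-0.05,-0.84],[0.1,-0.09,0.15,0.04,-0.04,-0.83],[0.1,-0.08,0.15,0.05,-0.05,-0.84],[0.11,-0.08,0.15,0.04,-0.04,-0.83],[0.12,-0.06,0.14,0.05,-0.05,-0.84],[0.13,-0.05,0.15,0.04,-0.04,-0.83],[0,0,0,0,0,0],[0,0,0,0,0,0]]
  ],
  "hand": -0.4
}}

```text
clock: 7.83
position: [0.4345, -0.0515, 0.2394]
ee_rot: [0.066, 0.998, 0.0, -0.0]
ft_force: [-0.3, -0.1, -0.4]
grip_width: 0.695
grasp_force: 0.0
```

```bash
python3 - <<'E'
from h import *
o=get_obs();print(np.round(o["joint_pos"],2),o["position"],o["ft_force"],o["grip_width"])
w=camera("wrist")[...,::-1];s=camera("scene")[60:252,130:386,::-1]
cv2.imwrite("pics/w1.png",np.hstack([cv2.resize(w,(400,300)),cv2.resize(s,(400,300))]))
k=knob(0);rows([(k,down(1),10)])
E
```

```text
[ 0.67 -0.07 -0.62  1.88 -0.04  1.32  1.5 ] [ 0.43449494 -0.05148655  0.2393966 ] [-0.33655633 -0.08431426 -0.44627236] 0.6953946566935871
[[0.0, 0.0, 0.3, 0.0, 0.0, 0.0], [0.0, 0.0, 0.3, 0.0, 0.0, 0.0], [0.0, 0.0, 0.3, 0.0, 0.0, -0.01], [0.0, 0.0, 0.3, 0.0, 0.0, 0.0], [0.0, 0.0, 0.3, 0.0, 0.0, -0.01], [0.0, 0.0, 0.3, 0.0, 0.0, 0.0], [0.0, 0.0, 0.3, 0.0, 0.0, -0.01], [0.01, 0.0, 0.3, 0.0, 0.0, 0.0], [0.0, 0.0, 0.3, 0.0, 0.0, -0.01], [0.01, 0.0, 0.3, 0.0, 0.01, 0.0]] end err mm [-0.  -0.1 -0.1]
```

View pics/w1.png

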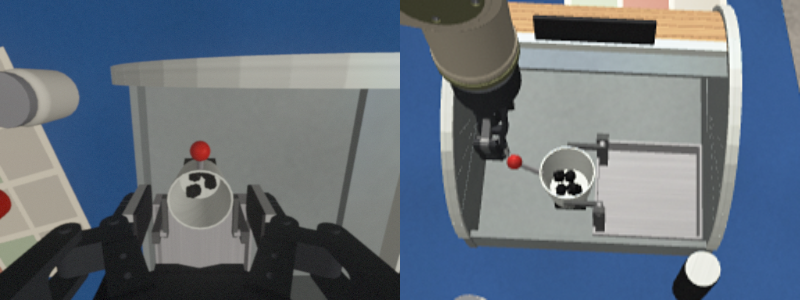

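The knob is centred between the fingers (wrist view x≈200), and the shutter rests open with its ledge at the top of the scene crop. Descend and pinch.

{"method": "carry_out", "body": {
  "commands": [
    [[0,0,0.3,0,0,0],[0,0,0.3,0,0,0],[0,0,0.3,0,0,0],[0,0,0.3,0,0,0],[0,0,0.3,0,0,0],[0,0,0.3,0,0,0],[0,0,0.3,0,0,0],[0,0,0.3,0,0,0],[0,0,0.3,0,0,0],[0.02,0,0.3,0,0,0],[0,0,0,0,0,0]]
  ]
}}

```text
clock: 8.85
position: [0.4333, -0.0508, 0.1181]
ee_rot: [0.065, 0.998, 0.0, -0.001]
ft_force: [-0.5, -0.4, -0.5]
grip_width: 0.7
grasp_force: 0.0
```

{"method": "carry_out", "body": {
  "commands": [
    [[0,0,0,0,0,0],[0,0,0,0,0,0],[0,0,0,0,0,0],[0,0,0,0,0,0],[0,0,0,0,0,0],[0,0,0,0,0,0],[0,0,0,0,0,0],[0,0,0,0,0,0]]
  ],
  "hand": 1,
  "force": 50
}}

```text
clock: 9.52
position: [0.4349, -0.0508, 0.1207]
ee_rot: [0.064, 0.998, -0.0, 0.001]
ft_force: [-0.9, 1.6, 6.8]
grip_width: 0.225
grasp_force: 48.6
```

```bash
python3 - <<'E'
from h import *
o=get_obs();print(np.round(o["joint_pos"],2),o["position"],o["ft_force"],o["grip_width"],knob(0))
p=np.array(o["position"]);off=p-knob(0)
w=[(knob(t)+off,down(1),1) for t in np.arange(1,38)*2.26/37]
rows(w,start=(p,down(1)))
E
```

```text
[ 0.64  0.06 -0.64  2.04  0.04  1.05  1.43] [ 0.43493954 -0.0507513   0.12072125] [-0.87484413  1.61675515  6.819066  ] 0.22518078562909688 [ 0.43452687 -0.0510304   0.11999996]
[[-0.06, 0.0, -0.19, 0.0, 0.0, 0.0]] end err mm [ 0. -0.  0.]
[[-0.07, 0.0, -0.18, 0.0, 0.0, 0.0]] end err mm [ 0.  -0.  -0.2]
[[-0.08, 0.0, -0.19, 0.0, 0.0, 0.0]] end err mm [-0.1  0.   0.2]
[[-0.09, 0.0, -0.17, 0.0, 0.0, 0.0]] end err mm [-0.2  0.  -0. ]
[[-0.11, 0.0, -0.17, 0.0, 0.0, 0.0]] end err mm [ 0.1 -0.  -0. ]
[[-0.11, 0.0, -0.16, 0.0, 0.0, 0.0]] end err mm [-0.1  0.  -0.1]
[[-0.12, 0.0, -0.16, 0.0, 0.0, 0.0]] end err mm [-0.2  0.   0. ]
[[-0.14, 0.0, -0.15, 0.0, 0.0, 0.0]] end err mm [ 0.1 -0.   0.1]
[[-0.14, 0.0, -0.14, 0.0, 0.0, 0.0]] end err mm [ 0.1 -0.   0.1]
[[-0.15, 0.0, -0.13, 0.0, 0.0, 0.0]] end err mm [ 0.1 -0.   0.1]
[[-0.15, 0.0, -0.12, 0.0, 0.0, 0.0]] end err mm [-0.2  0.   0.1]
[[-0.17, 0.0, -0.11, 0.0, 0.0, 0.0]] end err mm [ 0. -0.  0.]
[[-0.17, 0.0, -0.1, 0.0, 0.0, 0.0]] end err mm [-0.  0. -0.]
[[-0.18, 0.0, -0.09, 0.0, 0.0, 0.0]] end err mm [ 0.1 -0.  -0. ]
[[-0.18, 0.0, -0.08, 0
[... 742 characters left out ...]
[-0.19, 0.0, 0.06, 0.0, 0.0, 0.0]] end err mm [ 0.1 -0.   0.1]
[[-0.18, 0.0, 0.08, 0.0, 0.0, 0.0]] end err mm [-0.1  0.  -0.1]
[[-0.18, 0.0, 0.08, 0.0, 0.0, 0.0]] end err mm [-0.   0.   0.1]
[[-0.17, 0.0, 0.1, 0.0, 0.0, 0.0]] end err mm [-0.2  0.  -0.1]
[[-0.17, 0.0, 0.1, 0.0, 0.0, 0.0]] end err mm [-0.1  0.   0.2]
[[-0.16, 0.0, 0.12, 0.0, 0.0, 0.0]] end err mm [-0.1  0.   0. ]
[[-0.16, 0.0, 0.13, 0.0, 0.0, 0.0]] end err mm [ 0.1 -0.  -0.2]
[[-0.14, 0.0, 0.13, 0.0, 0.0, 0.0]] end err mm [-0.1  0.   0. ]
[[-0.14, 0.0, 0.14, 0.0, 0.0, 0.0]] end err mm [ 0.  -0.   0.2]
[[-0.13, 0.0, 0.16, 0.0, 0.0, 0.0]] end err mm [ 0.1 -0.  -0.1]
[[-0.12, 0.0, 0.16, 0.0, 0.0, 0.0]] end err mm [ 0.2 -0.  -0.2]
```

{"method": "carry_out", "body": {
  "commands": [
    [[-0.06,0,-0.19,0,0,0],[-0.07,0,-0.18,0,0,0],[-0.08,0,-0.19,0,0,0],[-0.09,0,-0.17,0,0,0],[-0.11,0,-0.17,0,0,0],[-0.11,0,-0.16,0,0,0],[-0.12,0,-0.16,0,0,0],[-0.14,0,-0.15,0,0,0],[-0.14,0,-0.14,0,0,0],[-0.15,0,-0.13,0,0,0],[-0.15,0,-0.12,0,0,0],[-0.17,0,-0.11,0,0,0],[-0.17,0,-0.1,0,0,0],[-0.18,0,-0.09,0,0,0],[-0.18,0,-0.08,0,0,0],[-0.18,0,-0.07,0,0,0],[-0.2,0,-0.06,0,0,0],[-0.19,0,-0.04,0,0,0]]
  ]
}}

```text
clock: 11.02
position: [0.5337, -0.0635, 0.2132]
ee_rot: [0.064, 0.998, -0.0, 0.0]
ft_force: [-3.4, 4.7, 4.2]
grip_width: 0.226
grasp_force: 49.6
```

```bash
python3 - <<'E'
from h import *
o=get_obs();print(np.round(o["joint_pos"],2),o["position"],o["ft_force"],o["torque"],o["grip_width"],knob(2.26*18/37))
E
```

```text
[ 0.59  0.21 -0.63  1.69  0.13  1.28  1.38] [ 0.53369073 -0.0635005   0.21318629] [-3.40467023  4.71159843  4.21114363] [ 0.91448307  0.65061194 -0.06964295] 0.22612658430725496 [ 0.53325409 -0.06366987  0.21244102]
```

{"method": "carry_out", "body": {
  "commands": [
    [[-0.19,0,-0.03,0,0,0],[-0.2,0,-0.03,0,0,0],[-0.2,0,0,0,0,0],[-0.2,0,0,0,0,0],[-0.2,0,0.01,0,0,0],[-0.19,0,0.03,0,0,0],[-0.2,0,0.04,0,0,0],[-0.19,0,0.05,0,0,0],[-0.19,0,0.06,0,0,0],[-0.18,0,0.08,0,0,0],[-0.18,0,0.08,0,0,0],[-0.17,0,0.1,0,0,0],[-0.17,0,0.1,0,0,0],[-0.16,0,0.12,0,0,0],[-0.16,0,0.13,0,0,0],[-0.14,0,0.13,0,0,0],[-0.14,0,0.14,0,0,0],[-0.13,0,0.16,0,0,0],[-0.12,0,0.16,0,0,0]]
  ]
}}

```text
clock: 12.6
position: [0.6654, -0.0805, 0.1587]
ee_rot: [0.064, 0.998, -0.0, 0.001]
ft_force: [3.1, 4.8, 4.9]
grip_width: 0.224
grasp_force: 49.7
```

{"method": "carry_out", "body": {
  "commands": [
    [[0,0,0,0,0,0],[0,0,0,0,0,0],[0,0,0,0,0,0],[0,0,0,0,0,0],[0,0,0,0,0,0],[0,0,0,0,0,0],[0,0,0,0,0,0],[0,0,0,0,0,0]]
  ]
}}

```text
clock: 13.27
position: [0.6654, -0.0805, 0.1588]
ee_rot: [0.064, 0.998, -0.0, 0.001]
ft_force: [6.9, 4.3, 2.5]
grip_width: 0.226
grasp_force: 49.6
```

```bash
python3 - <<'E'
from h import *
o=get_obs();print(np.round(o["joint_pos"],2),o["position"],o["ft_force"],o["grip_width"],knob(2.26))
s=camera("scene")[60:252,130:386,::-1];t=camera("top")[20:308,60:444,::-1]
cv2.imwrite("pics/st2.png",np.hstack([cv2.resize(t,(400,300)),cv2.resize(s,(400,300))]))
E
```

```text
[ 0.45  0.54 -0.57  1.4   0.29  1.29  1.31] [ 0.66539851 -0.08049808  0.15883044] [6.9376523  4.30344115 2.48970975] 0.22556520035839886 [ 0.66447866 -0.08046979  0.15936605]
```

View pics/st2.png

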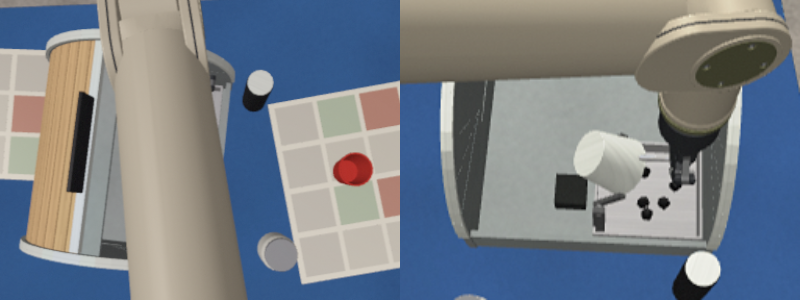

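Pot is fully tipped. All five lumps are in the tray, at crop (643,172), (676,184), (642,202), (663,202) and (647,214). Carrying the pot back.

{"method": "carry_out", "body": {
  "commands": [
    [[0.12,0,-0.16,0,0,0],[0.13,0,-0.16,0,0,0],[0.14,0,-0.14,0,0,0],[0.14,0,-0.13,0,0,0],[0.16,0,-0.13,0,0,0],[0.16,0,-0.12,0,0,0],[0.17,0,-0.1,0,0,0],[0.17,0,-0.1,0,0,0],[0.18,0,-0.08,0,0,0],[0.18,0,-0.08,0,0,0],[0.19,0,-0.06,0,0,0],[0.19,0,-0.05,0,0,0],[0.2,0,-0.04,0,0,0],[0.19,0,-0.03,0,0,0],[0.2,0,-0.01,0,0,0],[0.2,0,0,0,0,0],[0.2,0,0,0,0,0],[0.2,0,0.03,0,0,0],[0.19,0,0.03,0,0,0]]
  ]
}}

```text
clock: 14.95
position: [0.5332, -0.0635, 0.213]
ee_rot: [0.064, 0.998, -0.0, 0.001]
ft_force: [0.3, 5.4, 9.4]
grip_width: 0.225
grasp_force: 50.0
```

{"method": "carry_out", "body": {
  "commands": [
    [[0.19,0,0.04,0,0,0],[0.2,0,0.06,0,0,0],[0.18,0,0.07,0,0,0],[0.18,0,0.08,0,0,0],[0.18,0,0.09,0,0,0],[0.17,0,0.1,0,0,0],[0.17,0,0.11,0,0,0],[0.15,0,0.12,0,0,0],[0.15,0,0.13,0,0,0],[0.14,0,0.14,0,0,0],[0.14,0,0.15,0,0,0],[0.12,0,0.16,0,0,0],[0.11,0,0.16,0,0,0],[0.11,0,0.17,0,0,0],[0.09,0,0.17,0,0,0],[0.08,0,0.19,0,0,0],[0.07,0,0.18,0,0,0],[0.06,0,0.19,0,0,0],[0,0,0.02,0,0,0],[0,0,0,0,0,0]]
  ]
}}

```text
clock: 16.62
position: [0.435, -0.0509, 0.1203]
ee_rot: [0.064, 0.998, -0.0, 0.001]
ft_force: [-5.6, 6.4, 22.7]
grip_width: 0.222
grasp_force: 51.2
```

```bash
python3 - <<'E'
from h import *
o=get_obs();print(o["position"],o["ft_force"],o["grip_width"],knob(0))
E
```

```text
[ 0.43497097 -0.05088226  0.12031376] [-5.63383868  6.39239543 22.66114764] 0.2218589917131539 [ 0.43452687 -0.0510304   0.11999996]
```

The pot is pressed firmly against its stop (22.7 N up on the tool). Release and retreat.

{"method": "carry_out", "body": {
  "commands": [
    [[0,0,0,0,0,0],[0,0,0,0,0,0],[0,0,0,0,0,0],[0,0,0,0,0,0],[0,0,0,0,0,0],[0,0,0,0,0,0]]
  ],
  "hand": -0.4
}}

```text
clock: 17.12
position: [0.434, -0.0512, 0.1187]
ee_rot: [0.064, 0.998, -0.0, -0.0]
ft_force: [0.3, 0.2, 0.1]
grip_width: 0.699
grasp_force: 0.0
```

{"method": "carry_out", "body": {
  "commands": [
    [[0,0,-0.2,0,0,0],[0,0,-0.3,0,0,0],[0,0,-0.4,0,0,0],[0,0,-0.5,0,0,0],[0,0,-0.5,0,0,0],[0,0,-0.5,0,0,0],[0,0,-0.5,0,0,0],[0,0,-0.5,0,0,0],[0,0,-0.5,0,0,0],[0,0,-0.5,0,0,0],[0,0,-0.4,0,0,0],[0,0,-0.2,0,0,0],[0,0,0,0,0,0],[0,0,0,0,0,0],[0,0,0,0,0,0]]
  ]
}}

```text
clock: 18.37
position: [0.4337, -0.0508, 0.318]
ee_rot: [0.064, 0.998, -0.0, -0.0]
ft_force: [-0.6, 0.4, 0.1]
grip_width: 0.696
grasp_force: 0.0
```

```bash
python3 - <<'E'
from h import *
o=get_obs();print(o["position"],o["ft_force"],o["grip_width"])
im=camera("scene")[...,::-1]
cv2.imwrite("pics/s4.png",cv2.resize(im[40:250,130:390],None,fx=2.5,fy=2.5))
a=im.astype(int);m=((a[...,2]>110)&(a[...,1]<60)&(a[...,0]<60)).astype(np.uint8)
N,_,st,c=cv2.connectedComponentsWithStats(m)
print([(c[i].round(1).tolist(),st[i,4]) for i in range(1,N) if st[i,4]>8])
E
```

```text
[ 0.43370089 -0.05083019  0.31799803] [-0.58215217  0.42674701  0.13284038] 0.6963121099808558
[([202.5, 163.4], np.int32(50)), ([254.5, 336.3], np.int32(660))]
```

View pics/s4.png

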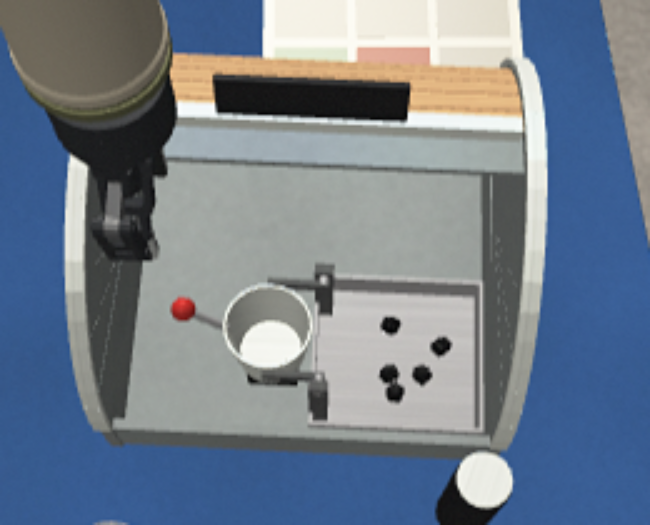

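The pot is upright and empty, and its knob is back at exactly its starting pixel (202.5,163.4). The five lumps lie in the tray, the shutter is open and the robot is clear.

```bash
python3 -c "
from workcell import *
print(hand_in())"
```

```text
the job is handed in; nothing more can be done
None
```

The job is handed in: the final picture shows the shutter resting open, all five lumps in the tray and the pot upright again; I did nothing near the can, jar or tin, and no verdict came back.

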